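# Rap a jammed baking mould out of a larger one

## Robot

A 6-joint arm with a two-finger parallel gripper is mounted at the origin on the work surface. World frame = base frame: x ahead of the robot, y to its left, z up, the work surface at z = 0. Lengths are in mm, angles in rad, forces in N, time in s.
With the tool pointing down it reaches from about 350 to 975 mm from the base axis. Payload 7.1 kg.
Tool frame: the origin (TCP) lies at the very end of the fingers, on their centre line; the grasp point (between the pads) lies 19 mm behind it (ctrl.tcp_to_grasp is the distance from the TCP to the grasp point, in mm); z points along the fingers, x is the direction in which the jaws open and shut, and the axes are right-handed (so a half turn about z gives the same grasp; the last joint's range is limited). The gripper opens to 88 mm and grips with 3 to 60 N. Pads are 20 mm wide; open, the fingers measure 115 mm over their backs; the gripper's body (75 mm by 178 mm) begins 61 mm behind the grasp point.
Start: joints at [-0.019, 0.423, 1.63, -0, 1.089, -0.019], TCP at [624.984, 0.026, 222.675] pointing down, gripper open.
Joint ranges: [-3, 3], [-0.9, 2.11], [0.09, 2.58], [-1.31, 4.45], [0.11, 2.69], [-2.54, 2.54]. Speed limits (rad/s): [2.39, 2.39, 3.01, 3.14, 3.14, 3.14].

## Interface

Orientations are given as a rotation vector (axis times angle).
In Python, from workcell import get_obs, viewer, ctrl, masks_of gives the robot as it stands. The module is installed in compiled form; this text tells all that it offers.
- The arm moves only by the shell command python3 -m inch 'ROWS'. ROWS is JSON, a list of rows, each an object of numbers: "tx", "ty", "tz": the shift along the tool's x, y, z in cm; "ax", "ay", "az": the turn, a rotation vector about the tool's x, y, z in degrees; "jaw": the opening, from 0 (shut) to 1 (fully open). In form: [{"tx": .., "ty": .., "tz": .., "ax": .., "ay": .., "az": .., "jaw": ..}, ...]. A call has 1 to 12 rows; each row shifts and turns the commanded pose from where the row before left it, along the tool's axes as they then stand; what a row does not reach is not made up. A row lasts 1/8 s, in which the tool goes at most 62.5 mm and 10.7 degrees, less where a joint would pass 70% of its speed; a pose out of reach is approached as far as the arm can. A call is refused whole if a number of a shift passes 6.25 or a number of a turn 10.7, either way. A call with a gripper value outside its range is refused whole. The fingers move at their own pace and stop on an object; the grip force is fixed at half the most. Time passes only in rows, so rows that do not move let the fingers close. It gives the time, the measured TCP pose, the force and the opening at its end, in the units of the state.
- get_obs(): the state, without advancing time (a new reading comes with each control period).
- viewer.get_image(name): name is "scene" or "side" or "wrist"; returns (picture, depth): 420x560x3 uint8, red, green, blue; 420x560 float32, mm along the optical axis (not along the pixel's ray), 0 where there is no reading.
- viewer.get_calibration(name): a dict with "fx", "fy", "cx", "cy" (pixels), "rvec" (rotation vector, rad) and "tvec" (3), from world to camera coordinates, as OpenCV has them. Camera axes: x right, y down, z forward; pixel columns grow to the right and rows downward; lengths in mm; the calibration is good to about 2 mm. The wrist camera is an equidistant fisheye: a pixel r from the principal point sees the ray r / f radians off the axis. A picture is of the moment at which its call begins: read the wrist's pose just before it. get_calibration takes no time and is no camera call; for the wrist camera it gives the pose at the moment of the call.
- ctrl.close_job(): hands the job in, once; it reports no verdict.
Trained networks look in the newest picture that a camera, given by its name, has taken for a name from the list of things; names that differ only in an ending like _2 or _b are one class to them, and where a whole thing is asked for, a point or a joint stands for the part that bears it (a point fixed in the world has none). Each returns a list of dicts, best first, with "score" (0 to 1); they miss things now and then, are a little off and sometimes report something else, mostly with a low value. They report only what shows in the picture. A call takes as long as a camera call. They do not tell look-alikes from the thing itself.
- masks_of(camera, thing): "pixels" (420x560 bool, what is visible of it) and "location" ([column, row] in pixels, amid what is visible of it).
The state is a dict: "t": time; "qpos": joint angles; "qvel": joint speeds; "joint_torque": joint torques, N m; "ee_pos": TCP position; "orientation": TCP orientation; "ft_force": force on the tool from outside, world axes, zero at the start; "moment": the same for the moment, N m; "width": finger opening in mm.
Only numpy, scipy, OpenCV 4.12 (cv2) and the standard library are available. Lean on these libraries where they do the work, as an engineer would, in place of code of your own. Each camera call takes 0.05 s, during which the arm holds its last target. There are 200 camera calls.

## Task

A small mould is jammed up inside the large tapered steel mould that stands upside down on the bench. Lift the large mould with the small one still in it, carry it over the wooden board and rap its mouth on the board until the small one drops out onto the board. Then stand both moulds mouth down and apart on the aluminium tray, without shifting the two small moulds already there.

Things in the scene. Friction and masses are not known exactly. Their poses are not given: they have to be found in the camera images.
- big: the large mould: a plain steel tapered cup standing upside down (mouth down) on the bench, 75 mm high, 70 mm outer diameter at the mouth (below; 74 over its lip), 52 mm at the closed end (on top), straight sides, wall 3 mm, closed end 4 mm thick; 0.16 kg. Origin at the centre of the mouth's plane (its underside), z up through the closed end.
- little: the small mould: a plain steel tapered cup, mouth down, 32 mm high, 47 mm outer diameter at the mouth, 39 mm at the closed end (on top), about 70 g. Origin at the centre of its mouth's plane, z up through the closed end. At first it is jammed out of sight in the large mould, pinched by four springy dents, its origin 30 mm above the large mould's origin.
- jam (a point): point on the large mould's axis, 30 mm above its mouth, where the origin of the jammed small mould lies at first. Its weight, calm carrying and slow pressing do not free it. Each rap of the mouth on a hard surface, at 0.1 to 0.4 m/s and stopped on contact, jars it 0.5 mm or more towards the mouth, by speed and hidden friction and mass; some 5 to 10 mm down it drops out, after 1 to 10 raps. The large mould may slip up in the grip.
- board: a wooden board fixed to the bench, 200 x 200 mm and 20 mm thick; origin at the centre of its underside, x and y along its sides, z up (top face at 20 mm). It is hard and does not move when struck.
- tray_in (a point): centre of the floor of the fixed aluminium tray, on the floor's upper face (4 mm above the bench). The tray is 240 mm along this point's x and 280 mm along its y over the rims, rims 4 mm thick and 18 mm above the bench, floor flat and clear apart from mate_a and mate_b. z up.
- mate_a: a small mould of the same shape and size as little, empty, standing mouth down on the tray at about x +60, y +65 mm of tray_in; to be left where it is. Origin at the centre of its mouth's plane.
- mate_b: as mate_a, at about x +60, y -65 mm of tray_in; to be left where it is.
There are look-alikes about, which are no part of the job. Leave any green or pink look-alike of the big alone.

How it is judged:
By the outcome, as a careful person would: the job done as asked, in the order asked, and still so for the second after the job is handed in, with the robot touching nothing.
It also fails if it takes over 64 s, if anything falls off the work surface, if the arm or the gripper's body presses on something with over 40 N, if the wrist force passes 120 N, or if a joint passes its speed limit or range.

## Working session

There is one attempt and no reset: what is moved stays moved. The work goes in short steps, Python scripts to look and compute and a shell command to move; the robot and the scene stay as the last step left them, time stands still between calls to the robot, and variables do not carry over. Pictures are saved under pics/ and viewed, about 8 in all and at most 12, crops included, and the job is handed in when it is done.

```bash
mkdir -p pics && cat > h.py <<'E'
import numpy as np, cv2
from workcell import get_obs, viewer, ctrl, masks_of
def cal(n):
    c=viewer.get_calibration(n); R=cv2.Rodrigues(np.array(c["rvec"],float))[0]
    return c,R,np.array(c["tvec"],float)
def cloud(n,depth,mask,c=None):
    c,R,t=c or cal(n)
    v,u=np.nonzero(mask&(depth>0)); d=depth[v,u]
    P=np.c_[(u-c["cx"])/c["fx"]*d,(v-c["cy"])/c["fy"]*d,d]
    return (P-t)@R, np.c_[u,v]
def save(n,img): cv2.imwrite("pics/"+n,cv2.cvtColor(img,cv2.COLOR_RGB2BGR))
E
python3 - <<'E'
from h import *
print(get_obs())
for n in ("scene","side"):
    im,d=viewer.get_image(n); save(n+"0.png",im)
    np.savez("pics/"+n,im=im,d=d)
    for th in ("big","board","tray_in","mate_a"):
        for m in masks_of(n,th)[:5]:
            P,_=cloud(n,d,m["pixels"])
            if len(P)==0: continue
            print(n,th,round(m["score"],2),np.round(m["location"]),len(P),np.round(np.median(P,0)),"lo",np.round(np.percentile(P,2,axis=0)),"hi",np.round(np.percentile(P,98,axis=0)), np.median(im[m["pixels"]],0))
a=cv2.imread("pics/scene0.png");b=cv2.imread("pics/side0.png")
E
```

```text
{'t': 0.0, 'qpos': array([-1.90053759e-02,  4.23816891e-01,  1.63068417e+00, -2.78068516e-05,
        1.08861308e+00, -1.90111788e-02]), 'qvel': array([-0.00048144,  0.00039596, -0.00130961, -0.00129595,  0.00188856,
        0.00044212]), 'joint_torque': array([ 1.28069914e-03, -5.44622147e+01, -2.73670936e+01,  6.42951974e-02,
        2.27214623e-02, -1.51321510e-04]), 'ee_pos': array([6.24441890e+02, 2.53376672e-02, 2.21918950e+02]), 'orientation': array([-3.14158745e+00, -2.93991081e-05,  2.39023887e-03]), 'ft_force': array([-0.11606807,  0.29023407, -0.10246599]), 'moment': array([ 0.0116755 ,  0.03717017, -0.04712913]), 'width': 87.48402594509638}
scene big 0.87 [410. 228.] 1002 [741. 258.  46.] lo [706. 242.  -0.] hi [762. 298.  76.] [126.  82.  85.]
scene big 0.73 [260. 214.] 873 [546. -28.  47.] lo [508. -51.   1.] hi [560.   5.  75.] [82. 78. 74.]
scene big 0.69 [189. 185.] 770 [ 339. -140.   44.] lo [ 295. -167.   -1.] hi [ 352. -108.   75.] [27. 68. 33.]
scene big 0.64 [320. 164.] 131 [406. 237.  13.] lo [398. 218.  -1.] hi [413. 267.  32.] [119.  71.  77.]
scene board 0.8
[... 618 characters left out ...]
.] hi [752. 312.  78.] [107.  52.  64.]
side big 0.65 [268. 214.] 1034 [523.   4.  47.] lo [494. -42.  -0.] hi [557.  19.  78.] [67. 62. 60.]
side big 0.58 [318. 321.] 1394 [374. 263.  55.] lo [344. 225.   2.] hi [406. 278.  78.] [108.  54.  65.]
side board 0.88 [230. 317.] 8931 [548. 280.  20.] lo [454. 171.   9.] hi [646. 364.  23.] [196. 139.  86.]
side tray_in 0.68 [303. 163.] 5621 [ 502. -234.    4.] lo [ 397. -380.    0.] hi [631. -99.  19.] [188. 173. 163.]
side mate_a 0.67 [278. 148.] 226 [ 584. -288.   27.] lo [ 565. -314.    4.] hi [ 607. -278.   38.] [76.5 72.  69. ]
side mate_a 0.61 [270. 174.] 315 [ 566. -155.   27.] lo [ 547. -188.    2.] hi [ 597. -144.   38.] [103.  96.  91.]
```

```bash
python3 - <<'E'
from h import *
a=cv2.imread("pics/scene0.png");b=cv2.imread("pics/side0.png")
cv2.imwrite("pics/both.png",np.hstack([cv2.resize(a,(400,300)),cv2.resize(b,(400,300))]))
cv2.imwrite("pics/crop.png",np.hstack([cv2.resize(a[160:260,210:310],(390,390)),cv2.resize(b[160:260,218:318],(390,390))]))
# top-disc fit per candidate and board
for n in ("scene","side"):
    z=np.load(f"pics/{n}.npz"); d=z["d"]
    P,uv=cloud(n,d,np.ones_like(d,bool))
    for nm,c,zt,r in (("big",(527,-18),75,45),("g",(320,-135),75,45),("p1",(730,277),75,45),("p2",(375,250),75,45),("ma",(575,-170),36,35),("mb",(588,-302),36,35)):
        s=(np.hypot(P[:,0]-c[0],P[:,1]-c[1])<r)&(abs(P[:,2]-zt)<5)
        Q=P[s]
        if len(Q)>5:
            (x,y),rad=cv2.minEnclosingCircle(Q[:,:2].astype(np.float32)); print(n,nm,len(Q),"circle",round(x,1),round(y,1),round(rad,1),"z",np.round(np.median(Q[:,2]),1))
    m=(abs(P[:,2]-20)<4)&(P[:,0]>440)&(P[:,0]<680)&(P[:,1]>140)&(P[:,1]<380)
    print(n,"board",cv2.minAreaRect(P[m][:,:2].astype(np.float32)))
    m=(abs(P[:,2]-17)<4)&(P[:,0]>370)&(P[:,0]<660)&(P[:,1]>-410)&(P[:,1]<-80)
    print(n,"trayrim",cv2.minAreaRect(P[m][:,:2].astype(np.float32)))
E
```

```text
scene big 268 circle 527.7 -18.1 27.1 z 73.7
scene g 204 circle 319.5 -134.3 27.3 z 73.7
scene p1 290 circle 730.3 276.2 28.0 z 74.0
scene ma 203 circle 569.2 -170.9 21.0 z 34.7
scene mb 244 circle 587.0 -304.1 20.9 z 34.9
scene board ((552.990966796875, 260.404052734375), (200.59829711914062, 201.43006896972656), 89.51930236816406)
scene trayrim ((514.6425170898438, -243.58775329589844), (243.91705322265625, 280.1168518066406), 2.3458573818206787)
side big 310 circle 526.2 -16.4 28.3 z 74.9
side g 280 circle 317.1 -130.8 28.2 z 75.3
side p1 499 circle 730.2 279.2 27.3 z 75.6
side p2 543 circle 376.2 244.9 26.9 z 75.4
side ma 136 circle 566.1 -165.0 22.4 z 35.7
side mb 118 circle 586.7 -301.7 22.6 z 35.5
side board ((552.0050659179688, 264.6807861328125), (202.00035095214844, 200.73330688476562), 89.45140075683594)
side trayrim ((514.1693725585938, -240.58248901367188), (240.58212280273438, 286.9356689453125), 2.1153054237365723)
```

View pics/both.png

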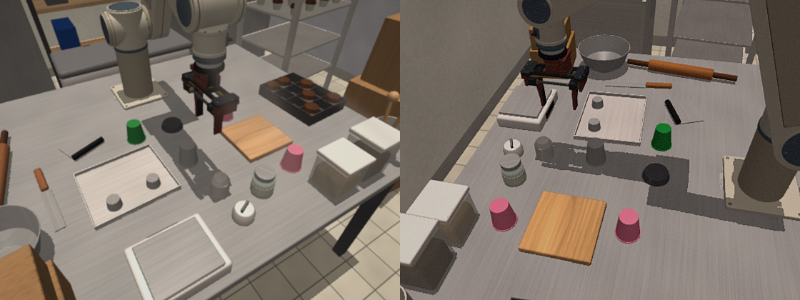

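View pics/crop.png

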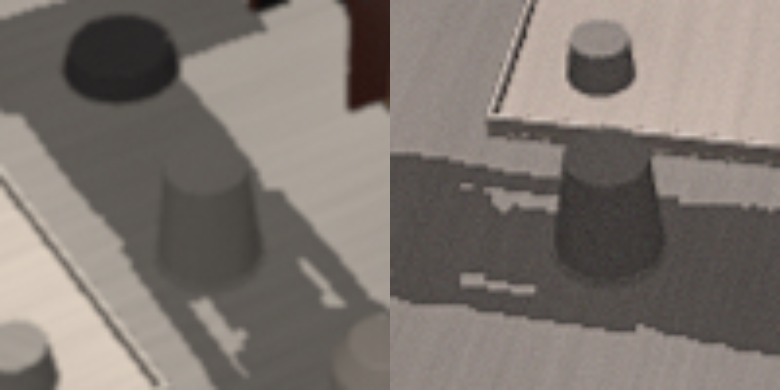

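The candidates are: steel cup at scene (260,214) / side (268,214); pink cups at scene (410,228) and (320,164); a green cup at (189,185); a black dome at (240,175); and an unidentified grey object at scene (308,256) / side (200,210). The crop shows the first one is plain steel, straight-sided and 75 mm high, so it fits. I'll check the other grey object before I reach for anything.

```bash
python3 - <<'E'
from h import *
for n,(u,v) in (("scene",(308,256)),("side",(200,210))):
    z=np.load(f"pics/{n}.npz"); d=z["d"]; m=np.zeros_like(d,bool); m[v-25:v+25,u-25:u+25]=1
    P,_=cloud(n,d,m); Q=P[P[:,2]>8]; print(n,np.round(Q.min(0)),np.round(Q.max(0)))
    T=Q[Q[:,2]>Q[:,2].max()-6]; print(len(T),cv2.minEnclosingCircle(T[:,:2].astype(np.float32)))
    for w in((20,30),(40,50),(60,70)):
        B=Q[(Q[:,2]>w[0])&(Q[:,2]<w[1])]; 
        if len(B): print(w,np.round(np.ptp(B,axis=0)))
a=cv2.imread("pics/scene0.png");b=cv2.imread("pics/side0.png")
cv2.imwrite("pics/crop2.png",np.hstack([cv2.resize(a[200:300,250:350],(390,390)),cv2.resize(b[160:260,150:250],(390,390))]))
E
```

```text
scene [677. -32.   8.] [732.  25.  75.]
228 ((702.1668090820312, -1.4563781023025513), 21.482770919799805)
(20, 30) [39. 52. 10.]
(40, 50) [40. 48. 10.]
(60, 70) [49. 52. 10.]
side [670. -21.   8.] [730.  34.  79.]
91 ((700.313232421875, 3.753115177154541), 20.358074188232422)
(20, 30) [51. 43. 10.]
(40, 50) [51. 41. 10.]
(60, 70) [53. 51. 10.]
```

View pics/crop2.png

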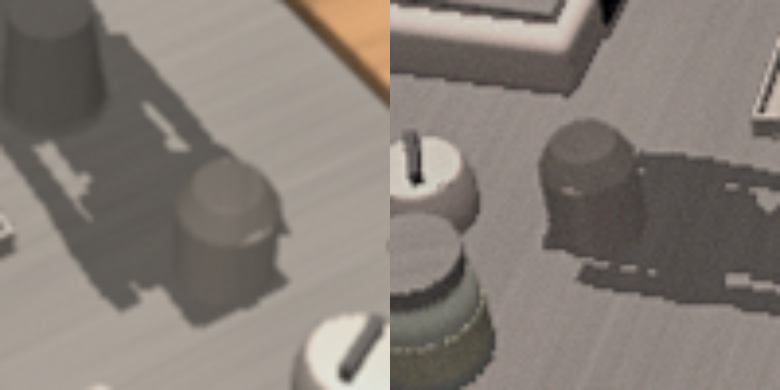

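The other grey object is a knurled, domed shaker, so the target is the steel cup at about (527, -17). I'll move above it.

```bash
python3 -m inch '[{"tx":-2.4,"ty":0.4,"tz":1.8,"jaw":1},{"tx":-2.45,"ty":0.45,"tz":1.8,"jaw":1},{"tx":-2.45,"ty":0.45,"tz":1.8,"jaw":1},{"tx":-2.45,"ty":0.4,"tz":1.8,"jaw":1},{"jaw":1},{"jaw":1}]'
python3 - <<'E'
from h import *
o=get_obs();print(o["ee_pos"],o["orientation"])
c,R,t=cal("wrist"); im,d=viewer.get_image("wrist"); save("w0.png",im)
print(c,(-R.T@t),R[2])
for m in masks_of("wrist","big")[:3]:
    v,u=np.nonzero(m["pixels"]&(d>0)); dd=d[v,u]
    x=(u-c["cx"])/c["fx"];y=(v-c["cy"])/c["fy"];th=np.hypot(x,y);k=np.tan(th)/np.maximum(th,1e-9)
    P=(np.c_[x*k*dd,y*k*dd,dd]-t)@R; T=P[abs(P[:,2]-75)<5]
    print(m["score"],m["location"],len(P),len(T),P.min(0),P.max(0))
    if len(T)>5:print(cv2.minEnclosingCircle(T[:,:2].astype(np.float32)),np.median(T[:,2]))
E
```

```text
[6.24971148e+02 2.53686197e-02 2.22643689e+02] [ 3.14158022e+00  3.75402426e-07 -5.67571176e-05]
{'fx': 325.19226210127806, 'fy': 325.19226210127806, 'cx': 276.7161374575843, 'cy': 213.91719641145903, 'rvec': array([-2.85503265e+00, -1.34148619e-03, -7.82049176e-04]), 'tvec': array([-625.50832889,  -34.54072414,  390.30245817])} [625.27579018  77.81240025 384.40233684] [ 6.69478714e-04 -2.82653489e-01 -9.59221850e-01]
0.93 [191.5, 204.7] 3512 1865 [474.57273753 -73.64551589  -2.94103636] [562.89373776  19.16898289  77.11822112]
((526.2631225585938, -17.08234977722168), 26.66661262512207) 74.77707491470575
0.6 [71.5, 269.5] 921 0 [ 294.47747338 -140.64056798   -1.3280084 ] [354.01217662 -97.07217118  59.0845336 ]
0.57 [77.5, 14.1] 2015 521 [286.44041229 206.71827335  -1.86718736] [412.45543602 266.53211058  77.5260433 ]
((374.5870361328125, 235.8434600830078), 25.648378372192383) 74.95847505289646$[0]: bad value
```

```bash
python3 -m inch '[{"tx":-2.45,"ty":0.4,"tz":1.8,"ax":0,"ay":0,"az":0,"jaw":1.0},{"tx":-2.45,"ty":0.45,"tz":1.8,"ax":0,"ay":0,"az":0,"jaw":1.0},{"tx":-2.45,"ty":0.45,"tz":1.8,"ax":0,"ay":0,"az":0,"jaw":1.0},{"tx":-2.45,"ty":0.4,"tz":1.8,"ax":0,"ay":0,"az":0,"jaw":1.0},{"tx":0,"ty":0,"tz":0,"ax":0,"ay":0,"az":0,"jaw":1.0},{"tx":0,"ty":0,"tz":0,"ax":0,"ay":0,"az":0,"jaw":1.0}]'
```

```text
t: 1.35
ee_pos: [528.7, -17.0, 151.6]
orientation: [3.142, -0.0, 0.003]
ft_force: [0.1, 0.1, 0.8]
width: 87.9
```

```bash
python3 -m inch '[{"tx":-0.15,"ty":0,"tz":2.5,"ax":0,"ay":0,"az":0,"jaw":1.0},{"tx":0,"ty":0,"tz":3,"ax":0,"ay":0,"az":0,"jaw":1.0},{"tx":0,"ty":0,"tz":3,"ax":0,"ay":0,"az":0,"jaw":1.0},{"tx":0,"ty":0,"tz":2.5,"ax":0,"ay":0,"az":0,"jaw":1.0},{"tx":0,"ty":0,"tz":1.4,"ax":0,"ay":0,"az":0,"jaw":1.0},{"tx":0,"ty":0,"tz":0,"ax":0,"ay":0,"az":0,"jaw":1.0},{"tx":0,"ty":0,"tz":0,"ax":0,"ay":0,"az":0,"jaw":1.0}]' && python3 -m inch '[{"tx":0,"ty":0,"tz":0,"ax":0,"ay":0,"az":0,"jaw":0.4},{"tx":0,"ty":0,"tz":0,"ax":0,"ay":0,"az":0,"jaw":0.4},{"tx":0,"ty":0,"tz":0,"ax":0,"ay":0,"az":0,"jaw":0.4},{"tx":0,"ty":0,"tz":0,"ax":0,"ay":0,"az":0,"jaw":0.4},{"tx":0,"ty":0,"tz":0,"ax":0,"ay":0,"az":0,"jaw":0.4},{"tx":0,"ty":0,"tz":0,"ax":0,"ay":0,"az":0,"jaw":0.4}]'
```

```text
t: 2.22
ee_pos: [526.5, -17.0, 27.5]
orientation: [3.142, 0.0, 0.003]
ft_force: [0.1, 0.5, -0.6]
width: 88.2
t: 2.98
ee_pos: [525.8, -17.0, 27.0]
orientation: [3.142, -0.0, 0.001]
ft_force: [-0.8, -0.6, 5.6]
width: 61.8
```

```bash
python3 -m inch '[{"tx":0,"ty":0,"tz":-0.5,"ax":0,"ay":0,"az":0,"jaw":0.4},{"tx":0,"ty":0,"tz":-1.5,"ax":0,"ay":0,"az":0,"jaw":0.4},{"tx":0,"ty":0,"tz":-1.5,"ax":0,"ay":0,"az":0,"jaw":0.4},{"tx":0,"ty":0,"tz":-1.5,"ax":0,"ay":0,"az":0,"jaw":0.4},{"tx":0,"ty":0,"tz":-0.5,"ax":0,"ay":0,"az":0,"jaw":0.4},{"tx":0,"ty":0,"tz":0,"ax":0,"ay":0,"az":0,"jaw":0.4},{"tx":0,"ty":0,"tz":0,"ax":0,"ay":0,"az":0,"jaw":0.4}]' && python3 -m inch '[{"tx":0.1,"ty":-1,"tz":0,"ax":0,"ay":0,"az":0,"jaw":0.4},{"tx":0.2,"ty":-2,"tz":0,"ax":0,"ay":0,"az":0,"jaw":0.4},{"tx":0.3,"ty":-3,"tz":0,"ax":0,"ay":0,"az":0,"jaw":0.4},{"tx":0.3,"ty":-3,"tz":0,"ax":0,"ay":0,"az":0,"jaw":0.4},{"tx":0.3,"ty":-3,"tz":0,"ax":0,"ay":0,"az":0,"jaw":0.4},{"tx":0.3,"ty":-3,"tz":0,"ax":0,"ay":0,"az":0,"jaw":0.4},{"tx":0.3,"ty":-3,"tz":0,"ax":0,"ay":0,"az":0,"jaw":0.4},{"tx":0.3,"ty":-3,"tz":0,"ax":0,"ay":0,"az":0,"jaw":0.4},{"tx":0.3,"ty":-3,"tz":0,"ax":0,"ay":0,"az":0,"jaw":0.4},{"tx":0.2,"ty":-2.5,"tz":0,"ax":0,"ay":0,"az":0,"jaw":0.4},{"tx":0,"ty":-1.4,"tz":0,"ax":0,"ay":0,"az":0,"jaw":0.4},{"tx":0,"ty":0,"tz":0,"ax":0,"ay":0,"az":0,"jaw":0.4}]'
```

```text
t: 3.85
ee_pos: [525.1, -17.0, 81.4]
orientation: [-3.142, 0.0, 0.001]
ft_force: [-0.4, 0.3, -2.2]
width: 61.6
t: 5.35
ee_pos: [551.2, 262.7, 81.4]
orientation: [3.141, 0.002, -0.001]
ft_force: [0.1, 0.3, -2.1]
width: 61.5
```

```bash
python3 - <<'E'
from h import *
o=get_obs();print(o["ee_pos"],o["ft_force"],o["width"])
b,d=viewer.get_image("side"); save("s1.png",cv2.resize(b[180:380,120:400],(784,560)))
for m in masks_of("side","big")[:5]:
    P,_=cloud("side",d,m["pixels"]); print(m["score"],m["location"],np.percentile(P,2,axis=0).round(),np.percentile(P,98,axis=0).round())
E
```

```text
[551.17422355 262.68865834  81.42586018] [ 0.12633315  0.28651549 -2.14042588] 61.54307217191998
0.78 [320.3, 319.3] [344. 224.   3.] [404. 277.  78.]
0.67 [364.0, 193.5] [ 290. -150.    2.] [347. -98.  77.]
0.65 [222.5, 296.3] [520. 246.  57.] [579. 298. 132.]
```

View pics/s1.png

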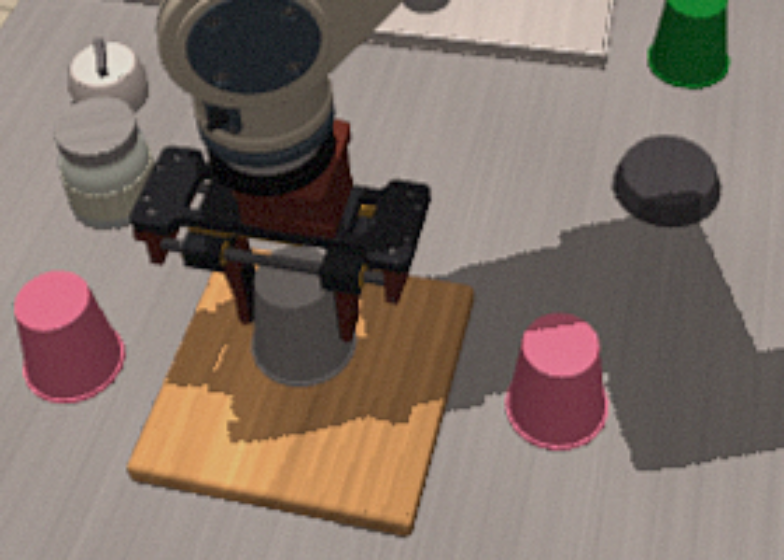

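Held upright, well over the board, and the measured load of 2.15 N matches both moulds. First test rap.

```bash
python3 -m inch '[{"tx":0,"ty":0,"tz":0.9,"ax":0,"ay":0,"az":0,"jaw":0.4},{"tx":0,"ty":0,"tz":2.8,"ax":0,"ay":0,"az":0,"jaw":0.4}]'; python3 -m inch '[{"tx":0,"ty":0,"tz":0,"ax":0,"ay":0,"az":0,"jaw":0.4}]';  python3 -m inch '[{"tx":0,"ty":0,"tz":-1,"ax":0,"ay":0,"az":0,"jaw":0.4},{"tx":0,"ty":0,"tz":-1.5,"ax":0,"ay":0,"az":0,"jaw":0.4},{"tx":0,"ty":0,"tz":0,"ax":0,"ay":0,"az":0,"jaw":0.4},{"tx":0,"ty":0,"tz":0,"ax":0,"ay":0,"az":0,"jaw":0.4}]'
```

```text
t: 5.7
ee_pos: [552.9, 261.8, 45.4]
orientation: [-3.14, 0.001, -0.005]
ft_force: [2.8, -5.6, 46.6]
width: 61.8
t: 5.82
ee_pos: [551.4, 261.1, 43.5]
orientation: [3.141, -0.002, -0.001]
ft_force: [0.5, -0.1, -2.6]
width: 62.4
t: 6.32
ee_pos: [551.6, 262.1, 70.2]
orientation: [-3.141, -0.0, -0.001]
ft_force: [-0.9, -1.0, -2.9]
width: 62.4
```

```bash
python3 -m inch '[{"tx":0,"ty":0,"tz":2.7,"ax":0,"ay":0,"az":0,"jaw":0.4}]'; python3 -m inch '[{"tx":0,"ty":0,"tz":-1,"ax":0,"ay":0,"az":0,"jaw":0.4},{"tx":0,"ty":0,"tz":-1.6,"ax":0,"ay":0,"az":0,"jaw":0.4},{"tx":0,"ty":0,"tz":0,"ax":0,"ay":0,"az":0,"jaw":0.4},{"tx":0,"ty":0,"tz":0,"ax":0,"ay":0,"az":0,"jaw":0.4}]'; python3 -m inch '[{"tx":0,"ty":0,"tz":2.7,"ax":0,"ay":0,"az":0,"jaw":0.4}]'; python3 -m inch '[{"tx":0,"ty":0,"tz":-1,"ax":0,"ay":0,"az":0,"jaw":0.4},{"tx":0,"ty":0,"tz":-1.6,"ax":0,"ay":0,"az":0,"jaw":0.4},{"tx":0,"ty":0,"tz":0,"ax":0,"ay":0,"az":0,"jaw":0.4},{"tx":0,"ty":0,"tz":0,"ax":0,"ay":0,"az":0,"jaw":0.4}]'
```

```text
t: 6.45
ee_pos: [553.1, 262.8, 44.2]
orientation: [-3.14, -0.0, -0.006]
ft_force: [0.5, -0.2, -2.2]
width: 62.4
t: 6.95
ee_pos: [551.8, 262.2, 69.6]
orientation: [-3.141, -0.0, -0.002]
ft_force: [-0.0, -0.2, -2.5]
width: 63.3
t: 7.08
ee_pos: [553.2, 262.8, 43.5]
orientation: [-3.14, 0.0, -0.007]
ft_force: [-0.2, -0.1, -3.2]
width: 62.9
t: 7.58
ee_pos: [551.8, 262.2, 68.6]
orientation: [-3.141, 0.0, -0.002]
ft_force: [0.2, -0.3, -2.9]
width: 62.9
```

```bash
python3 -m inch '[{"tx":0,"ty":0,"tz":3.0,"ax":0,"ay":0,"az":0,"jaw":0.4}]'; python3 -m inch '[{"tx":0,"ty":0,"tz":-1,"ax":0,"ay":0,"az":0,"jaw":0.4},{"tx":0,"ty":0,"tz":-1.6,"ax":0,"ay":0,"az":0,"jaw":0.4},{"tx":0,"ty":0,"tz":0,"ax":0,"ay":0,"az":0,"jaw":0.4},{"tx":0,"ty":0,"tz":0,"ax":0,"ay":0,"az":0,"jaw":0.4}]'; python3 -m inch '[{"tx":0,"ty":0,"tz":3.0,"ax":0,"ay":0,"az":0,"jaw":0.4}]'; python3 -m inch '[{"tx":0,"ty":0,"tz":-1,"ax":0,"ay":0,"az":0,"jaw":0.4},{"tx":0,"ty":0,"tz":-1.6,"ax":0,"ay":0,"az":0,"jaw":0.4},{"tx":0,"ty":0,"tz":0,"ax":0,"ay":0,"az":0,"jaw":0.4},{"tx":0,"ty":0,"tz":0,"ax":0,"ay":0,"az":0,"jaw":0.4}]'
```

```text
t: 7.7
ee_pos: [553.5, 262.9, 39.7]
orientation: [-3.139, -0.0, -0.008]
ft_force: [0.9, -0.5, 30.3]
width: 63.1
t: 8.2
ee_pos: [551.6, 262.1, 64.4]
orientation: [-3.141, -0.0, -0.001]
ft_force: [-0.0, 0.2, -2.1]
width: 63.8
t: 8.32
ee_pos: [553.4, 262.9, 35.6]
orientation: [-3.139, -0.0, -0.008]
ft_force: [1.4, -1.7, 50.3]
width: 64.0
t: 8.82
ee_pos: [551.7, 262.1, 60.5]
orientation: [-3.141, -0.0, -0.002]
ft_force: [-0.3, 0.3, -2.0]
width: 64.8
```

```bash
python3 -m inch '[{"tx":0,"ty":0,"tz":2.8,"ax":0,"ay":0,"az":0,"jaw":0.4}]'; python3 -m inch '[{"tx":0,"ty":0,"tz":-1,"ax":0,"ay":0,"az":0,"jaw":0.4},{"tx":0,"ty":0,"tz":-1.7,"ax":0,"ay":0,"az":0,"jaw":0.4},{"tx":0,"ty":0,"tz":0,"ax":0,"ay":0,"az":0,"jaw":0.4},{"tx":0,"ty":0,"tz":0,"ax":0,"ay":0,"az":0,"jaw":0.4}]'; python3 -m inch '[{"tx":0,"ty":0,"tz":2.8,"ax":0,"ay":0,"az":0,"jaw":0.4}]'; python3 -m inch '[{"tx":0,"ty":0,"tz":-1,"ax":0,"ay":0,"az":0,"jaw":0.4},{"tx":0,"ty":0,"tz":-1.7,"ax":0,"ay":0,"az":0,"jaw":0.4},{"tx":0,"ty":0,"tz":0,"ax":0,"ay":0,"az":0,"jaw":0.4},{"tx":0,"ty":0,"tz":0,"ax":0,"ay":0,"az":0,"jaw":0.4}]'
python3 - <<'E'
from h import *
f=[]
for i in range(6): viewer.get_image("side"); f.append(get_obs()["ft_force"][2])
print(np.round(f,2),np.mean(f))
E
```

```text
t: 8.95
ee_pos: [553.2, 262.8, 33.4]
orientation: [-3.14, -0.0, -0.007]
ft_force: [0.5, 0.8, -2.2]
width: 65.1
t: 9.45
ee_pos: [551.7, 262.1, 59.6]
orientation: [-3.141, -0.0, -0.002]
ft_force: [-0.2, 1.1, -1.6]
width: 65.4
t: 9.57
ee_pos: [553.2, 262.8, 32.5]
orientation: [-3.14, 0.0, -0.007]
ft_force: [0.7, 0.3, -1.6]
width: 65.4
t: 10.07
ee_pos: [551.8, 262.2, 58.7]
orientation: [-3.141, -0.0, -0.002]
ft_force: [-0.3, -0.6, -2.2]
width: 65.8
[-2.03 -2.15 -2.15 -0.65 -2.19 -2.02] -1.8652655921032917
```

Still loaded at about 2.1 N, and the mould has slipped up about 14 mm in the grip. I'll set it down on the board and re-grip it higher.

```bash
python3 -m inch '[{"tx":0,"ty":0,"tz":1.2,"ax":0,"ay":0,"az":0,"jaw":0.4},{"tx":0,"ty":0,"tz":0.9,"ax":0,"ay":0,"az":0,"jaw":0.4},{"tx":0,"ty":0,"tz":0.4,"ax":0,"ay":0,"az":0,"jaw":0.4},{"tx":0,"ty":0,"tz":0.2,"ax":0,"ay":0,"az":0,"jaw":0.4},{"tx":0,"ty":0,"tz":0.1,"ax":0,"ay":0,"az":0,"jaw":0.4},{"tx":0,"ty":0,"tz":0,"ax":0,"ay":0,"az":0,"jaw":0.4}]' && python3 -m inch '[{"tx":0,"ty":0,"tz":0,"ax":0,"ay":0,"az":0,"jaw":1.0},{"tx":0,"ty":0,"tz":0,"ax":0,"ay":0,"az":0,"jaw":1.0},{"tx":0,"ty":0,"tz":-0.5,"ax":0,"ay":0,"az":0,"jaw":1.0},{"tx":0,"ty":0,"tz":-1.2,"ax":0,"ay":0,"az":0,"jaw":1.0},{"tx":0,"ty":0,"tz":-1.0,"ax":0,"ay":0,"az":0,"jaw":1.0},{"tx":0,"ty":0,"tz":0,"ax":0,"ay":0,"az":0,"jaw":0.4},{"tx":0,"ty":0,"tz":0,"ax":0,"ay":0,"az":0,"jaw":0.4},{"tx":0,"ty":0,"tz":0,"ax":0,"ay":0,"az":0,"jaw":0.4},{"tx":0,"ty":0,"tz":0,"ax":0,"ay":0,"az":0,"jaw":0.4},{"tx":0,"ty":0,"tz":0,"ax":0,"ay":0,"az":0,"jaw":0.4},{"tx":0,"ty":0,"tz":0,"ax":0,"ay":0,"az":0,"jaw":0.4}]'
```

```text
t: 11.12
ee_pos: [551.6, 262.1, 29.8]
orientation: [-3.141, -0.0, -0.0]
ft_force: [-0.1, 0.7, -1.1]
width: 65.9
t: 12.5
ee_pos: [551.3, 261.9, 56.4]
orientation: [3.141, -0.0, -0.001]
ft_force: [0.2, -0.3, -2.4]
width: 59.3
```

```bash
python3 -m inch '[{"tx":0,"ty":0,"tz":-1,"ax":0,"ay":0,"az":0,"jaw":0.4},{"tx":0,"ty":0,"tz":-2.5,"ax":0,"ay":0,"az":0,"jaw":0.4},{"tx":0,"ty":0,"tz":0,"ax":0,"ay":0,"az":0,"jaw":0.4},{"tx":0,"ty":0,"tz":0,"ax":0,"ay":0,"az":0,"jaw":0.4}]'; python3 -m inch '[{"tx":0,"ty":0,"tz":3.8,"ax":0,"ay":0,"az":0,"jaw":0.4}]'; python3 -m inch '[{"tx":0,"ty":0,"tz":-1,"ax":0,"ay":0,"az":0,"jaw":0.4},{"tx":0,"ty":0,"tz":-2.7,"ax":0,"ay":0,"az":0,"jaw":0.4},{"tx":0,"ty":0,"tz":0,"ax":0,"ay":0,"az":0,"jaw":0.4},{"tx":0,"ty":0,"tz":0,"ax":0,"ay":0,"az":0,"jaw":0.4}]'; python3 -m inch '[{"tx":0,"ty":0,"tz":3.9,"ax":0,"ay":0,"az":0,"jaw":0.4}]'; python3 -m inch '[{"tx":0,"ty":0,"tz":-1,"ax":0,"ay":0,"az":0,"jaw":0.4},{"tx":0,"ty":0,"tz":-2.7,"ax":0,"ay":0,"az":0,"jaw":0.4},{"tx":0,"ty":0,"tz":0,"ax":0,"ay":0,"az":0,"jaw":0.4},{"tx":0,"ty":0,"tz":0,"ax":0,"ay":0,"az":0,"jaw":0.4}]'
python3 - <<'E'
from h import *
f=[]
for i in range(4): im,d=viewer.get_image("side"); f.append(get_obs()["ft_force"][2])
print(np.round(f,2),np.median(f)); save("s2.png",cv2.resize(im[220:370,140:320],(720,600)))
E
```

```text
t: 13.0
ee_pos: [551.3, 261.9, 91.5]
orientation: [3.142, -0.0, -0.0]
ft_force: [0.1, -0.5, -2.5]
width: 59.2
t: 13.12
ee_pos: [553.6, 263.0, 55.2]
orientation: [-3.139, -0.0, -0.008]
ft_force: [8.3, -1.9, 41.4]
width: 59.4
t: 13.62
ee_pos: [551.1, 261.9, 90.6]
orientation: [3.141, 0.0, -0.001]
ft_force: [-0.2, -0.2, -2.5]
width: 60.5
t: 13.75
ee_pos: [553.4, 262.9, 53.3]
orientation: [-3.139, 0.0, -0.008]
ft_force: [-1.2, 0.4, -2.7]
width: 60.3
t: 14.25
ee_pos: [551.3, 261.9, 88.9]
orientation: [-3.142, 0.0, -0.0]
ft_force: [-0.5, -0.3, -1.8]
width: 61.3
[-2.79 -2.1  -1.94 -1.2 ] -2.022856870018989
```

```bash
python3 -m inch '[{"tx":0,"ty":0,"tz":4.0,"ax":0,"ay":0,"az":0,"jaw":0.4},{"tx":0,"ty":0,"tz":-1,"ax":0,"ay":0,"az":0,"jaw":0.4},{"tx":0,"ty":0,"tz":-2.8,"ax":0,"ay":0,"az":0,"jaw":0.4},{"tx":0,"ty":0,"tz":0,"ax":0,"ay":0,"az":0,"jaw":0.4},{"tx":0,"ty":0,"tz":0,"ax":0,"ay":0,"az":0,"jaw":0.4}]'; python3 -m inch '[{"tx":0,"ty":0,"tz":4.0,"ax":0,"ay":0,"az":0,"jaw":0.4},{"tx":0,"ty":0,"tz":-1,"ax":0,"ay":0,"az":0,"jaw":0.4},{"tx":0,"ty":0,"tz":-2.8,"ax":0,"ay":0,"az":0,"jaw":0.4},{"tx":0,"ty":0,"tz":0,"ax":0,"ay":0,"az":0,"jaw":0.4},{"tx":0,"ty":0,"tz":0,"ax":0,"ay":0,"az":0,"jaw":0.4}]'
python3 - <<'E'
from h import *
f=[]
for i in range(6): im,d=viewer.get_image("side"); f.append(get_obs()["ft_force"][2])
print(np.round(f,2),np.median(f),[ (m["score"],m["location"]) for m in masks_of("side","little")][:5]); save("s2.png",cv2.resize(im[220:370,140:320],(720,600)))
E
```

```text
t: 15.08
ee_pos: [551.5, 262.0, 87.1]
orientation: [-3.141, -0.0, -0.001]
ft_force: [-0.2, -0.6, -1.1]
width: 61.9
t: 15.7
ee_pos: [551.3, 262.0, 85.0]
orientation: [-3.141, -0.0, -0.0]
ft_force: [0.3, -0.7, -1.2]
width: 62.2
[-2.02 -2.3  -2.02 -1.83 -2.02 -1.79] -2.0199763082405324 [(0.68, [229.7, 315.0])]
```

View pics/s2.png

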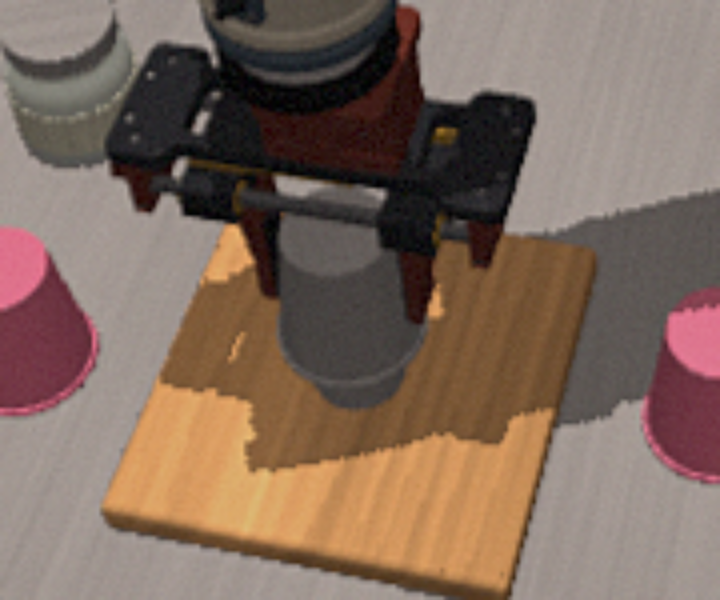

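The little one shows below the big mould's mouth at side pixel (230,315), so it seems to have dropped. I'll lift the big mould straight up and check.

```bash
python3 -m inch '[{"tx":0,"ty":0,"tz":-1.5,"ax":0,"ay":0,"az":0,"jaw":0.4},{"tx":0,"ty":0,"tz":-2.5,"ax":0,"ay":0,"az":0,"jaw":0.4},{"tx":0,"ty":0,"tz":-2.0,"ax":0,"ay":0,"az":0,"jaw":0.4},{"tx":0,"ty":0,"tz":0,"ax":0,"ay":0,"az":0,"jaw":0.4},{"tx":0,"ty":0,"tz":0,"ax":0,"ay":0,"az":0,"jaw":0.4}]'
python3 - <<'E'
from h import *
im,d=viewer.get_image("side"); save("s3.png",cv2.resize(im[220:370,140:320],(720,600)))
for th in("little","big"):
  for m in masks_of("side",th)[:5]:
    P,_=cloud("side",d,m["pixels"]); print(th,m["score"],m["location"],np.percentile(P,2,axis=0).round(),np.percentile(P,98,axis=0).round())
    if th=="little":
        T=P[abs(P[:,2]-52)<4]
        if len(T)>5: print(len(T),cv2.minEnclosingCircle(T[:,:2].astype(np.float32)))
E
```

```text
t: 16.68
ee_pos: [551.1, 261.9, 144.5]
orientation: [3.141, 0.0, -0.001]
ft_force: [0.5, -0.2, -1.8]
width: 62.2
little 0.75 [228.0, 308.2] [531. 250.  22.] [568. 288.  55.]
263 ((551.9938354492188, 266.1087646484375), 19.994688034057617)
little 0.22 [304.1, 168.3] [ 398. -380.    0.] [626. -99.  18.]
big 0.89 [218.1, 273.3] [519. 242. 120.] [583. 300. 199.]
big 0.76 [363.4, 193.8] [ 287. -152.    2.] [348. -97.  77.]
big 0.66 [320.1, 320.1] [344. 225.   2.] [407. 278.  78.]
big 0.6 [142.5, 303.0] [696. 256.   1.] [754. 313.  78.]
```

View pics/s3.png

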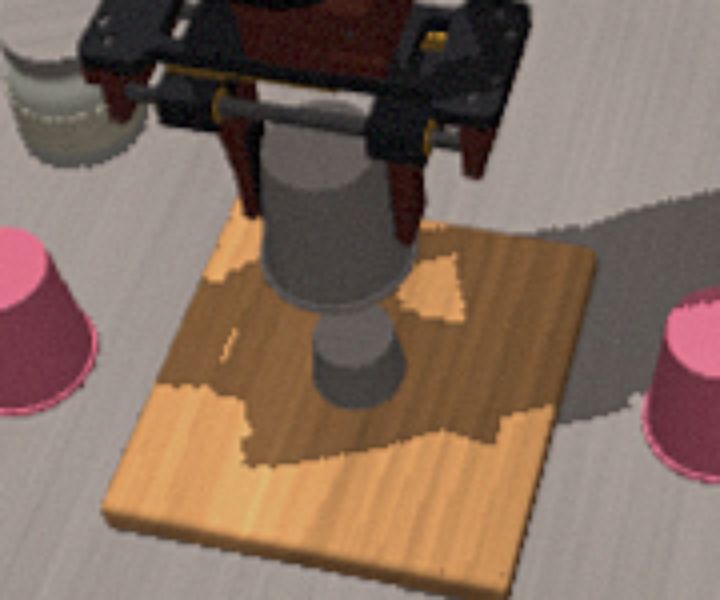

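The little mould stands upright on the board at about (552,264). Next I carry the big one to the tray, to about (475,-200).

```bash
python3 -m inch '[{"tx":-0.2,"ty":1.5,"tz":0,"ax":0,"ay":0,"az":0,"jaw":0.4},{"tx":-0.5,"ty":3,"tz":0,"ax":0,"ay":0,"az":0,"jaw":0.4},{"tx":-0.75,"ty":4.5,"tz":0,"ax":0,"ay":0,"az":0,"jaw":0.4},{"tx":-0.8,"ty":5,"tz":0,"ax":0,"ay":0,"az":0,"jaw":0.4},{"tx":-0.8,"ty":5,"tz":0,"ax":0,"ay":0,"az":0,"jaw":0.4},{"tx":-0.8,"ty":5,"tz":0,"ax":0,"ay":0,"az":0,"jaw":0.4},{"tx":-0.8,"ty":5,"tz":0,"ax":0,"ay":0,"az":0,"jaw":0.4},{"tx":-0.8,"ty":5,"tz":0,"ax":0,"ay":0,"az":0,"jaw":0.4},{"tx":-0.75,"ty":4.5,"tz":0,"ax":0,"ay":0,"az":0,"jaw":0.4},{"tx":-0.6,"ty":3.5,"tz":0,"ax":0,"ay":0,"az":0,"jaw":0.4},{"tx":-0.5,"ty":2.7,"tz":0,"ax":0,"ay":0,"az":0,"jaw":0.4},{"tx":-0.3,"ty":1.5,"tz":0,"ax":0,"ay":0,"az":0,"jaw":0.4}]'; python3 -m inch '[{"tx":0,"ty":0,"tz":0,"ax":0,"ay":0,"az":0,"jaw":0.4},{"tx":0,"ty":0,"tz":0,"ax":0,"ay":0,"az":0,"jaw":0.4},{"tx":0,"ty":0,"tz":0,"ax":0,"ay":0,"az":0,"jaw":0.4}]'
```

```text
t: 18.32
ee_pos: [474.4, -201.5, 144.4]
orientation: [-3.141, 0.003, 0.001]
ft_force: [-0.3, 0.0, -1.9]
width: 62.0
t: 18.7
ee_pos: [475.6, -199.1, 144.6]
orientation: [-3.141, -0.002, 0.0]
ft_force: [-0.8, -0.2, -2.1]
width: 61.9
```

Descend to TCP 31 in steps, feeling for contact.

```bash
python3 -m inch '[{"tx":0,"ty":0,"tz":2,"ax":0,"ay":0,"az":0,"jaw":0.4},{"tx":0,"ty":0,"tz":3,"ax":0,"ay":0,"az":0,"jaw":0.4},{"tx":0,"ty":0,"tz":3,"ax":0,"ay":0,"az":0,"jaw":0.4},{"tx":0,"ty":0,"tz":2,"ax":0,"ay":0,"az":0,"jaw":0.4},{"tx":0,"ty":0,"tz":0.8,"ax":0,"ay":0,"az":0,"jaw":0.4},{"tx":0,"ty":0,"tz":0.4,"ax":0,"ay":0,"az":0,"jaw":0.4},{"tx":0,"ty":0,"tz":0,"ax":0,"ay":0,"az":0,"jaw":0.4},{"tx":0,"ty":0,"tz":0,"ax":0,"ay":0,"az":0,"jaw":0.4}]'; python3 -m inch '[{"tx":0,"ty":0,"tz":0.1,"ax":0,"ay":0,"az":0,"jaw":0.4},{"tx":0,"ty":0,"tz":0,"ax":0,"ay":0,"az":0,"jaw":0.4}]'; python3 -m inch '[{"tx":0,"ty":0,"tz":0.1,"ax":0,"ay":0,"az":0,"jaw":0.4},{"tx":0,"ty":0,"tz":0,"ax":0,"ay":0,"az":0,"jaw":0.4}]'
```

```text
t: 19.7
ee_pos: [476.0, -200.2, 33.4]
orientation: [3.141, 0.0, 0.002]
ft_force: [0.7, 0.1, -1.7]
width: 62.0
t: 19.95
ee_pos: [475.6, -200.1, 31.9]
orientation: [3.141, -0.0, 0.001]
ft_force: [-0.3, 0.3, -1.2]
width: 62.7
t: 20.2
ee_pos: [475.4, -200.0, 30.6]
orientation: [-3.142, 0.0, 0.0]
ft_force: [-0.4, 0.5, -1.6]
width: 62.7
```

```bash
python3 -m inch '[{"tx":0,"ty":0,"tz":0.15,"ax":0,"ay":0,"az":0,"jaw":0.4},{"tx":0,"ty":0,"tz":0,"ax":0,"ay":0,"az":0,"jaw":0.4}]'; python3 -m inch '[{"tx":0,"ty":0,"tz":0.1,"ax":0,"ay":0,"az":0,"jaw":0.4},{"tx":0,"ty":0,"tz":0,"ax":0,"ay":0,"az":0,"jaw":0.4}]';  python3 -m inch '[{"tx":0,"ty":0,"tz":0.1,"ax":0,"ay":0,"az":0,"jaw":0.4},{"tx":0,"ty":0,"tz":0,"ax":0,"ay":0,"az":0,"jaw":0.4}]'
```

```text
t: 20.45
ee_pos: [475.4, -199.9, 29.0]
orientation: [-3.141, -0.0, 0.0]
ft_force: [-0.5, -0.1, -1.3]
width: 62.5
t: 20.7
ee_pos: [475.4, -200.0, 28.1]
orientation: [-3.142, -0.0, 0.0]
ft_force: [0.5, 0.9, -1.7]
width: 62.2
t: 20.95
ee_pos: [475.6, -200.0, 27.3]
orientation: [3.142, -0.0, 0.0]
ft_force: [-0.7, 0.2, 0.3]
width: 62.4
```

```bash
python3 -m inch '[{"tx":0,"ty":0,"tz":0.1,"ax":0,"ay":0,"az":0,"jaw":0.4},{"tx":0,"ty":0,"tz":0,"ax":0,"ay":0,"az":0,"jaw":0.4}]'; python3 -m inch '[{"tx":0,"ty":0,"tz":0,"ax":0,"ay":0,"az":0,"jaw":0.85},{"tx":0,"ty":0,"tz":0,"ax":0,"ay":0,"az":0,"jaw":1.0},{"tx":0,"ty":0,"tz":0,"ax":0,"ay":0,"az":0,"jaw":1.0},{"tx":0,"ty":0,"tz":-1.5,"ax":0,"ay":0,"az":0,"jaw":1.0},{"tx":0,"ty":0,"tz":-3,"ax":0,"ay":0,"az":0,"jaw":1.0},{"tx":0,"ty":0,"tz":-3.5,"ax":0,"ay":0,"az":0,"jaw":1.0},{"tx":0,"ty":0,"tz":-3,"ax":0,"ay":0,"az":0,"jaw":1.0}]'
```

```text
t: 21.2
ee_pos: [475.6, -200.1, 27.0]
orientation: [3.141, 0.0, 0.001]
ft_force: [-2.9, -0.1, 9.1]
width: 62.4
t: 22.08
ee_pos: [475.7, -200.1, 138.3]
orientation: [3.141, 0.0, 0.002]
ft_force: [0.6, -0.3, -1.0]
width: 87.9
```

```bash
python3 -m inch '[{"tx":0.3,"ty":-1.5,"tz":0,"ax":0,"ay":0,"az":0,"jaw":1.0},{"tx":0.5,"ty":-3.1,"tz":0,"ax":0,"ay":0,"az":0,"jaw":1.0},{"tx":0.75,"ty":-4.5,"tz":0,"ax":0,"ay":0,"az":0,"jaw":1.0},{"tx":0.8,"ty":-5,"tz":0,"ax":0,"ay":0,"az":0,"jaw":1.0},{"tx":0.8,"ty":-5,"tz":0,"ax":0,"ay":0,"az":0,"jaw":1.0},{"tx":0.8,"ty":-5,"tz":0,"ax":0,"ay":0,"az":0,"jaw":1.0},{"tx":0.8,"ty":-5,"tz":0,"ax":0,"ay":0,"az":0,"jaw":1.0},{"tx":0.8,"ty":-5,"tz":0,"ax":0,"ay":0,"az":0,"jaw":1.0},{"tx":0.75,"ty":-4.5,"tz":0,"ax":0,"ay":0,"az":0,"jaw":1.0},{"tx":0.6,"ty":-3.6,"tz":0,"ax":0,"ay":0,"az":0,"jaw":1.0},{"tx":0.5,"ty":-2.7,"tz":0,"ax":0,"ay":0,"az":0,"jaw":1.0},{"tx":0.2,"ty":-1.5,"tz":0,"ax":0,"ay":0,"az":0,"jaw":1.0}]'; python3 -m inch '[{"tx":0,"ty":0,"tz":0,"ax":0,"ay":0,"az":0,"jaw":1.0},{"tx":0,"ty":0,"tz":0,"ax":0,"ay":0,"az":0,"jaw":1.0},{"tx":0,"ty":0,"tz":0,"ax":0,"ay":0,"az":0,"jaw":1.0}]'
cat >> h.py <<'E'
def wcloud():
    c,R,t=cal("wrist"); im,d=viewer.get_image("wrist")
    v,u=np.nonzero(d>0); dd=d[v,u]; x=(u-c["cx"])/c["fx"];y=(v-c["cy"])/c["fy"];th=np.hypot(x,y);k=np.tan(th)/np.maximum(th,1e-9)
    return im,(np.c_[x*k*dd,y*k*dd,dd]-t)@R
def disc(P,c,zt,r):
    T=P[(np.hypot(P[:,0]-c[0],P[:,1]-c[1])<r)&(abs(P[:,2]-zt)<5)]
    return (len(T),)+(tuple(np.round(cv2.minEnclosingCircle(T[:,:2].astype(np.float32))[0],1))+(round(float(np.median(T[:,2])),1),) if len(T)>5 else ())
E
python3 - <<'E'
from h import *
im,P=wcloud(); print("little",disc(P,(552,264),52,28),get_obs()["ee_pos"])
im,d=viewer.get_image("scene"); S,_=cloud("scene",d,d>0)
for nm,c,zt,r in (("big",(475,-200),79,40),("ma",(569,-171),36,35),("mb",(587,-304),36,35),("little",(552,264),52,28)): print(nm,disc(S,c,zt,r))
E
```

```text
t: 23.58
ee_pos: [550.6, 265.7, 135.3]
orientation: [3.141, 0.002, -0.002]
ft_force: [-0.2, -0.6, 0.2]
width: 87.5
t: 23.95
ee_pos: [551.3, 263.0, 136.1]
orientation: [3.141, -0.002, -0.001]
ft_force: [-0.2, -0.1, -0.6]
width: 87.8
little (1929, np.float64(552.3), np.float64(263.7), 51.5) [551.41271354 263.10658481 136.19926374]
big (297, np.float64(477.5), np.float64(-197.8), 78.0)
ma (201, np.float64(569.2), np.float64(-171.1), 34.8)
mb (247, np.float64(586.7), np.float64(-305.5), 35.0)
little (119, np.float64(553.4), np.float64(259.8), 50.6)
```

```bash
python3 -m inch '[{"tx":0.05,"ty":0,"tz":2.5,"ax":0,"ay":0,"az":0,"jaw":1.0},{"tx":0,"ty":0,"tz":3.5,"ax":0,"ay":0,"az":0,"jaw":1.0},{"tx":0,"ty":0,"tz":3,"ax":0,"ay":0,"az":0,"jaw":1.0},{"tx":0,"ty":0,"tz":1.5,"ax":0,"ay":0,"az":0,"jaw":1.0},{"tx":0,"ty":0,"tz":0.7,"ax":0,"ay":0,"az":0,"jaw":1.0},{"tx":0,"ty":0,"tz":0,"ax":0,"ay":0,"az":0,"jaw":1.0},{"tx":0,"ty":0,"tz":0,"ax":0,"ay":0,"az":0,"jaw":1.0}]'; python3 -m inch '[{"tx":0,"ty":0,"tz":0,"ax":0,"ay":0,"az":0,"jaw":0.2},{"tx":0,"ty":0,"tz":0,"ax":0,"ay":0,"az":0,"jaw":0.2},{"tx":0,"ty":0,"tz":0,"ax":0,"ay":0,"az":0,"jaw":0.2},{"tx":0,"ty":0,"tz":0,"ax":0,"ay":0,"az":0,"jaw":0.2},{"tx":0,"ty":0,"tz":0,"ax":0,"ay":0,"az":0,"jaw":0.2},{"tx":0,"ty":0,"tz":0,"ax":0,"ay":0,"az":0,"jaw":0.2},{"tx":0,"ty":0,"tz":0,"ax":0,"ay":0,"az":0,"jaw":0.2},{"tx":0,"ty":0,"tz":0,"ax":0,"ay":0,"az":0,"jaw":0.2}]'
```

```text
t: 24.92
ee_pos: [552.7, 264.4, 25.2]
orientation: [-3.141, -0.0, -0.002]
ft_force: [-0.7, -0.6, -0.0]
width: 87.9
t: 25.92
ee_pos: [551.9, 264.0, 24.1]
orientation: [3.142, 0.0, -0.0]
ft_force: [-0.1, -0.6, -0.8]
width: 44.4
```

```bash
python3 -m inch '[{"tx":0,"ty":0,"tz":-0.5,"ax":0,"ay":0,"az":0,"jaw":0.2},{"tx":0,"ty":0,"tz":-2,"ax":0,"ay":0,"az":0,"jaw":0.2},{"tx":0,"ty":0,"tz":-3.5,"ax":0,"ay":0,"az":0,"jaw":0.2},{"tx":0,"ty":0,"tz":-3.5,"ax":0,"ay":0,"az":0,"jaw":0.2},{"tx":0,"ty":0,"tz":-2,"ax":0,"ay":0,"az":0,"jaw":0.2},{"tx":0,"ty":0,"tz":0,"ax":0,"ay":0,"az":0,"jaw":0.2},{"tx":0,"ty":0,"tz":0,"ax":0,"ay":0,"az":0,"jaw":0.2}]'; python3 -m inch '[{"tx":-0.2,"ty":1.5,"tz":0,"ax":0,"ay":0,"az":0,"jaw":0.2},{"tx":-0.5,"ty":3,"tz":0,"ax":0,"ay":0,"az":0,"jaw":0.2},{"tx":-0.7,"ty":4.5,"tz":0,"ax":0,"ay":0,"az":0,"jaw":0.2},{"tx":-0.7,"ty":5,"tz":0,"ax":0,"ay":0,"az":0,"jaw":0.2},{"tx":-0.7,"ty":5,"tz":0,"ax":0,"ay":0,"az":0,"jaw":0.2},{"tx":-0.7,"ty":5,"tz":0,"ax":0,"ay":0,"az":0,"jaw":0.2},{"tx":-0.7,"ty":5,"tz":0,"ax":0,"ay":0,"az":0,"jaw":0.2},{"tx":-0.7,"ty":5,"tz":0,"ax":0,"ay":0,"az":0,"jaw":0.2},{"tx":-0.7,"ty":5,"tz":0,"ax":0,"ay":0,"az":0,"jaw":0.2},{"tx":-0.7,"ty":5,"tz":0,"ax":0,"ay":0,"az":0,"jaw":0.2},{"tx":-0.6,"ty":4.5,"tz":0,"ax":0,"ay":0,"az":0,"jaw":0.2},{"tx":-0.4,"ty":3.5,"tz":0,"ax":0,"ay":0,"az":0,"jaw":0.2}]'; python3 -m inch '[{"tx":-0.3,"ty":2.2,"tz":0,"ax":0,"ay":0,"az":0,"jaw":0.2},{"tx":-0.1,"ty":1.2,"tz":0,"ax":0,"ay":0,"az":0,"jaw":0.2},{"tx":0,"ty":0,"tz":0,"ax":0,"ay":0,"az":0,"jaw":0.2},{"tx":0,"ty":0,"tz":0,"ax":0,"ay":0,"az":0,"jaw":0.2},{"tx":0,"ty":0,"tz":0,"ax":0,"ay":0,"az":0,"jaw":0.2}]'
```

```text
t: 26.8
ee_pos: [551.3, 263.7, 138.3]
orientation: [3.141, -0.0, -0.002]
ft_force: [-0.2, -0.1, -1.0]
width: 44.4
t: 28.3
ee_pos: [477.1, -257.9, 138.1]
orientation: [-3.141, 0.002, 0.003]
ft_force: [0.2, -0.1, -1.0]
width: 44.5
t: 28.92
ee_pos: [475.1, -289.0, 139.2]
orientation: [-3.141, -0.002, 0.0]
ft_force: [-0.5, 0.0, -1.5]
width: 44.4
```

```bash
python3 -m inch '[{"tx":0,"ty":0,"tz":2,"ax":0,"ay":0,"az":0,"jaw":0.2},{"tx":0,"ty":0,"tz":3.5,"ax":0,"ay":0,"az":0,"jaw":0.2},{"tx":0,"ty":0,"tz":3.5,"ax":0,"ay":0,"az":0,"jaw":0.2},{"tx":0,"ty":0,"tz":2.2,"ax":0,"ay":0,"az":0,"jaw":0.2},{"tx":0,"ty":0,"tz":1.1,"ax":0,"ay":0,"az":0,"jaw":0.2},{"tx":0,"ty":0,"tz":0.5,"ax":0,"ay":0,"az":0,"jaw":0.2},{"tx":0,"ty":0,"tz":0,"ax":0,"ay":0,"az":0,"jaw":0.2},{"tx":0,"ty":0,"tz":0,"ax":0,"ay":0,"az":0,"jaw":0.2}]'; python3 -m inch '[{"tx":0,"ty":0,"tz":0.15,"ax":0,"ay":0,"az":0,"jaw":0.2},{"tx":0,"ty":0,"tz":0,"ax":0,"ay":0,"az":0,"jaw":0.2},{"tx":0,"ty":0,"tz":0,"ax":0,"ay":0,"az":0,"jaw":0.2}]'
```

```text
t: 29.92
ee_pos: [475.5, -290.3, 12.0]
orientation: [3.141, 0.0, 0.002]
ft_force: [-0.3, 0.1, 0.2]
width: 44.3
t: 30.3
ee_pos: [475.0, -290.0, 9.8]
orientation: [3.142, -0.0, 0.0]
ft_force: [0.5, -0.9, -0.6]
width: 43.9
```

```bash
python3 -m inch '[{"tx":0,"ty":0,"tz":0.1,"ax":0,"ay":0,"az":0,"jaw":0.2},{"tx":0,"ty":0,"tz":0,"ax":0,"ay":0,"az":0,"jaw":0.2}]'; python3 -m inch '[{"tx":0,"ty":0,"tz":0.1,"ax":0,"ay":0,"az":0,"jaw":0.2},{"tx":0,"ty":0,"tz":0,"ax":0,"ay":0,"az":0,"jaw":0.2}]'
```

```text
t: 30.55
ee_pos: [474.9, -289.9, 8.6]
orientation: [-3.141, 0.0, 0.0]
ft_force: [0.2, -0.9, -0.7]
width: 44.4
t: 30.8
ee_pos: [475.0, -290.0, 8.0]
orientation: [3.142, 0.0, -0.0]
ft_force: [-0.7, 1.2, 4.3]
width: 44.4
```

Contact at the expected height (4.3 N). Release, retreat and check.

```bash
python3 -m inch '[{"tx":0,"ty":0,"tz":0,"ax":0,"ay":0,"az":0,"jaw":0.6},{"tx":0,"ty":0,"tz":0,"ax":0,"ay":0,"az":0,"jaw":0.8},{"tx":0,"ty":0,"tz":0,"ax":0,"ay":0,"az":0,"jaw":0.8},{"tx":0,"ty":0,"tz":0,"ax":0,"ay":0,"az":0,"jaw":0.8},{"tx":0,"ty":0,"tz":-1.5,"ax":0,"ay":0,"az":0,"jaw":0.8},{"tx":0,"ty":0,"tz":-3,"ax":0,"ay":0,"az":0,"jaw":0.8},{"tx":0,"ty":0,"tz":-4,"ax":0,"ay":0,"az":0,"jaw":0.8},{"tx":0,"ty":0,"tz":-4,"ax":0,"ay":0,"az":0,"jaw":0.8},{"tx":0,"ty":0,"tz":-4,"ax":0,"ay":0,"az":0,"jaw":0.8},{"tx":0,"ty":0,"tz":-2,"ax":0,"ay":0,"az":0,"jaw":0.8},{"tx":0,"ty":0,"tz":0,"ax":0,"ay":0,"az":0,"jaw":0.8},{"tx":0,"ty":0,"tz":0,"ax":0,"ay":0,"az":0,"jaw":0.8}]'
python3 - <<'E'
from h import *
im,d=viewer.get_image("scene"); S,_=cloud("scene",d,d>0); im2,d2=viewer.get_image("side"); T,_=cloud("side",d2,d2>0)
for nm,c,zt,r in (("big",(475,-200),79,40),("little",(475,-290),36,35),("ma",(569,-171),36,35),("mb",(587,-304),36,35)): print(nm,disc(S,c,zt,r),disc(T,c,zt,r))
save("end.png",np.hstack([cv2.resize(im[180:330,80:280],(400,300)),cv2.resize(im2[100:250,200:400],(400,300))]))
E
```

```text
t: 32.3
ee_pos: [474.5, -289.6, 192.2]
orientation: [-3.141, -0.0, 0.001]
ft_force: [-0.6, 0.5, 0.1]
width: 69.9
big (297, np.float64(478.1), np.float64(-198.7), 77.9) (231, np.float64(476.1), np.float64(-193.8), 79.1)
little (187, np.float64(476.9), np.float64(-291.4), 34.6) (98, np.float64(474.6), np.float64(-290.3), 35.7)
ma (198, np.float64(569.3), np.float64(-170.2), 34.8) (138, np.float64(568.0), np.float64(-165.1), 36.1)
mb (242, np.float64(586.1), np.float64(-304.0), 35.0) (119, np.float64(587.1), np.float64(-303.0), 35.7)
```

View pics/end.png

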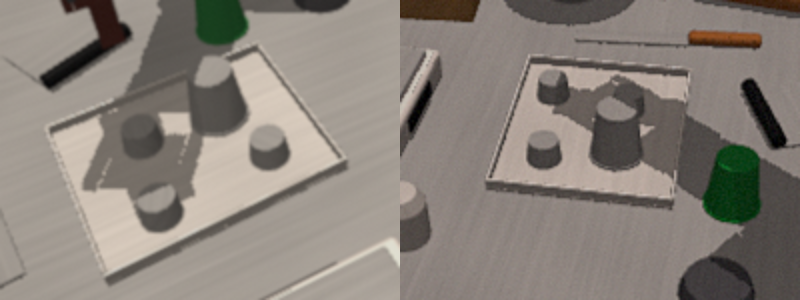

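All four moulds stand mouth down and apart on the tray, and the mates are where they were. Handing in.

```bash
python3 -c "
from workcell import ctrl; print(ctrl.close_job())"
```

```text
the job is handed in; nothing more can be done
None
```

The job is done and handed in at about 32 s of the 64 s allowed. Both moulds stand mouth down on the aluminium tray, and the two small moulds already there have not moved measurably.

- **Freeing the small mould:** I lifted the steel mould from (527, -17), carried it over the board and made about 11 strokes onto it at 0.2 to 0.3 m/s. Some of them were only light contacts. The big mould slipped up about 14 mm in the grip, so I set it down on the board once and gripped it higher. The small mould dropped out upright on the board.
- **Final positions:** The big mould stands at about (476, -199) and the small one at (475, -290). Their closed ends measure about 78 and 35 mm high, as they should when standing on the tray floor, and the gap between them is about 30 mm.
- **The two moulds to leave alone:** mate_a and mate_b read within about 2 mm of their first positions, which is within the camera noise.
- **Forces:** The highest force I read was about 50 N, against the 120 N wrist limit. I only had readings at the end of each row, so brief peaks during the raps may have been higher.

Two checks disagreed. The two fixed cameras differ by up to 5 mm in y. The measured weight of about 2.0 N after the last rap still looked like both moulds, but the pictures showed clearly that the small one was out.

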